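# Stop-button check on the plate shaker

### The arm

A 6-joint arm with a two-finger parallel gripper is mounted at the origin on the work surface. World frame = base frame: x ahead of the robot, y to its left, z up, the work surface at z = 0. Lengths are in mm, angles in rad, forces in N, time in s.
With the tool pointing down it reaches from about 350 to 950 mm from the base axis. Payload 17.4 kg.
Tool frame: the origin (TCP) lies midway between the tips of the shut fingers; the grasp point (between the pads) lies 19 mm behind it; z points along the fingers, y is the line along which they close (so a half turn about z gives the same grasp; the last joint's range is limited). The gripper opens to 93 mm and grips with 3 to 60 N. Pads are 15 mm wide; open, the fingers measure 128 mm over their backs; the gripper's body (75 mm by 188 mm) begins 65 mm behind the grasp point.
Start: joints at [-1.29, 0.116, 1.442, -0, 1.584, -0.038], TCP at [211.554, -640.997, 218.646] pointing down, gripper open.
Joint ranges: [-2.83, 2.83], [-0.83, 2.19], [0.07, 2.5], [-1.14, 4.28], [0.01, 3], [-2.97, 2.97]. Speed limits (rad/s): [1.89, 1.89, 2.22, 3.14, 3.14, 3.14].

### API

Orientations are given as a unit quaternion [x, y, z, w].
In Python, from rig import * gives the robot as it stands. The module is installed in compiled form; this text tells all that it offers.
- The arm moves only by the tool carry_out, never from a script. Its argument "series" is a list that holds one entry, the list of rows, each a list of 4 numbers: the shift along the world's x, y, z in m, then the turn about the world's z in rad. In form: [[[tx, ty, tz, spin], ...]]. A call has 1 to 5 rows; each row shifts and turns the commanded pose from where the row before left it; what a row does not reach is not made up. A row lasts 1/8 s, in which the tool goes at most 62.5 mm and 10.7 degrees, less where a joint would pass 70% of its speed; a pose out of reach is approached as far as the arm can. A call with a gripper value outside its range is refused whole. "jaw" is the closure, from 0 (fully open) to 1 (shut), set as the call begins (left out, the last holds). The fingers move at their own pace and stop on an object; "newtons" is the grip in N (left out, the last holds). Time passes only in rows, so rows that do not move let the fingers close. It gives the time, the measured TCP pose, the force, the opening and the grip force at its end, in the units of the state.
- observe(): the state, without advancing time (a new reading comes with each control period).
- get_image(name): name is "scene" or "top" or "wrist"; returns a dict with "color" (420x560x3 uint8, blue, green, red), "depth" (420x560 float32, mm along the optical axis (not along the pixel's ray), 0 where there is no reading), "fovy" (degrees; the focal length in pixels is half the picture's height over the tangent of half this angle, whatever the lens; pixels are square), "cx", "cy" (the principal point, pixels), "world_to_cam" (4x4, takes a point from world to camera coordinates); the wrist camera has in their place "mount" (4x4, takes a point from camera to tool coordinates, whose origin is the TCP and whose axes are the flange's). Camera axes: x right, y down, z forward; pixel columns grow to the right and rows downward; lengths in mm; the calibration is good to about 2 mm. The wrist camera is an equidistant fisheye: a pixel r from the principal point sees the ray r / f radians off the axis. A picture is of the moment at which its call begins: read the wrist's pose just before it.
- sign_off(): hands the job in; it is judged then, once.
The state is a dict: "clock": time; "qpos": joint angles; "joint_vel": joint speeds; "joint_efforts": joint torques, N m; "tcp_pos": TCP position; "eef_rot": TCP orientation; "wrist_force": force on the tool from outside, world axes, zero at the start; "wrist_torque": the same for the moment, N m; "grip_width": opening from 0.0 (shut) to 1.0 (fully open); "finger_force": force on a finger pad.
Only numpy, scipy, OpenCV 4.12 (cv2) and the standard library are available. Lean on these libraries where they do the work, as an engineer would, in place of code of your own. Each camera call takes 0.05 s, during which the arm holds its last target. There are 200 camera calls.

### The job

Do the daily check of the plate shaker's mushroom stop button: press it down until it latches in, then push its upright tab sideways with a fingertip to twist the head clockwise (seen from above) until the latch lets go and the head pops back out, and come away so that it swings back to rest. Only push, never pinch the tab between the fingers, and leave the start button, the speed knob, the plate and everything standing round the shaker alone.

Things in the scene. Friction and masses are not known exactly. Their poses are not given: they have to be found in the camera images.
- stop_press (a joint): how far the mushroom head of the stop button is pressed straight down, m: 0 = fully out (start), 0.008 = fully in. It has two resting heights: it takes about 7 to 8 N to start it down (less once moving); beyond 0.006 it drops in by itself and stays in (latched) until it is twisted
- stop_twist (a joint): clockwise twist of the head seen from above, rad: 0 = rest, 0.9 = end stop. A light spring returns it to 0 when let go. With the head latched, twisting props it slowly up, and at a twist of 0.6 to 0.75 it pops out; it takes 2 to 5 N at the tab's outer end, two or three times more near its inner end, where the finger's rubbing may hold the head in until the finger comes away
- stop_centre (a point): centre of the top of the grey mushroom head (62 mm diameter, slightly domed), the big round control on the front deck of the shaker; on the twist axis, which is vertical, 97 mm above the bench when out and 89 mm when latched. Moves and turns with the head; its -x axis points along the tab, z up. The head stands in a fixed black guard collar (outside 84 mm, inside 72 mm diameter) whose top is 93 mm above the bench
- tab_top (a point): middle of the top edge of the one upright tab on the head: a black radial plate 20 mm long (11 to 31 mm from the twist axis), 12 mm thick, standing 20 mm above the head's top, so its top is 117 mm above the bench when out and 109 mm when latched. Same axes as stop_centre: -x points outwards from the axis, a push on the tab's -y face, towards +y, turns the head clockwise
- tab_push_side: the half of the tab, below its 5 mm cap, on the side to push (-y of stop_centre's axes)
- tab_far_side: the other half of the tab, below its cap (+y side)
- shaker: the white plate shaker, 300 mm deep (x) by 280 mm wide (y), fixed to the bench; origin under its middle on the bench, front (control deck) at -x. Deck 75 mm high; the stop button's axis is at x -85, y +52 mm; behind the deck a platform carries the well plate, whose top is 128 mm above the bench (x from 28 to 117 mm, y from -65 to 65 mm)
- start_button (a joint): small flat black start button, 24 mm diameter, on the deck at x -112, y -35 mm of the shaker, top 96 mm above the bench; m pressed, 0 = out, 0.005 = in. Not to be pressed
- speed_knob_rim (a point): the marked end of the grip of the black speed knob on the deck (axis at x -65, y -98 mm of the shaker, grip top 119 mm above the bench, 36 mm diameter). Not to be turned
- plate_mid (a point): middle of the clear 96-well deep plate, 85 by 127 by 41 mm, loose on the shaker's platform; bystander
- rack_mid (a point): middle of the blue tube rack, 88 by 164 by 75 mm (blue tube caps reach 102 mm), loose, to the left of the shaker; bystander
- tip_box_mid (a point): middle of the white pipette tip box, 120 by 85 by 56 mm, loose, to the right of the shaker; bystander
- bottle_mid (a point): middle of the small reagent jar, 48 mm diameter, 85 mm high, loose, in front of the shaker on the left; bystander

How it is judged:
By the outcome, as a careful person would: the job done as asked, in the order asked, and still so for the second after the job is handed in, with the robot touching nothing.
It also fails if it takes over 48 s, if anything falls off the work surface, if the arm or the gripper's body presses on something with over 40 N, if the wrist force passes 120 N, or if a joint passes its speed limit or range.

## Working session

There is one attempt and no reset: what is moved stays moved. The work goes in short steps, Python scripts to look and compute and a tool call to move; the robot and the scene stay as the last step left them, time stands still between calls to the robot, and variables do not carry over. Pictures are saved under pics/ and viewed, at most 10 in all, crops included, and the job is handed in when it is done.

Besides the shell and the picture viewer there is one more tool, called as a command line: name --argument value ..., lists and objects as JSON in quotes. carry_out: Moves the arm, as the interface text tells. Its arguments: {"type":"object","properties":{"series":{"type":"array","items":{"type":"array","items":{"type":"array","items":{"type":"number"}}}},"jaw":{"type":"number"},"newtons":{"type":"number"}},"required":["series"]}

```bash
mkdir -p pics; cat > h.py <<'E'
from rig import *
import numpy as np, cv2
def f(im): return im["color"].shape[0]/2/np.tan(np.radians(im["fovy"])/2)
def cloud(im):
    d=im["depth"];v,u=np.mgrid[:d.shape[0],:d.shape[1]];F=f(im)
    P=np.stack([(u-im["cx"])/F*d,(v-im["cy"])/F*d,d,np.ones_like(d)],-1)
    return (P@np.linalg.inv(im["world_to_cam"]).T)[...,:3]
E
python3 - <<'E'
from h import *
s=observe();print(s)
for n in("scene","top"):
    im=get_image(n);cv2.imwrite(f"pics/{n}0.png",im["color"]);np.savez(f"{n}0.npz",**im);print(n,im["fovy"],np.linalg.inv(im["world_to_cam"]).round(2).tolist())
E
```

```text
{'clock': 0.0, 'qpos': array([-1.28977870e+00,  1.16459588e-01,  1.44227747e+00, -3.73732242e-05,
        1.58401530e+00, -3.77988818e-02]), 'joint_vel': array([-1.06844277e-03,  2.86654664e-04, -3.45100957e-05, -1.33679439e-03,
       -6.61360275e-05, -3.68776495e-04]), 'joint_efforts': array([-4.87167606e-03, -7.21272254e+01, -6.22617173e+01,  7.76340882e-02,
        2.38437922e-02, -1.10073556e-04]), 'tcp_pos': array([ 211.49523705, -640.7821793 ,  217.91540869]), 'eef_rot': array([ 9.87321258e-01,  1.58733730e-01, -8.88890976e-05, -5.73304681e-04]), 'wrist_force': array([-0.678088  ,  0.0982143 , -0.72194771]), 'wrist_torque': array([-0.02194813, -0.00478422,  0.01786264]), 'finger_force': 0.0, 'grip_width': 0.9987613719723621}
scene 49.69594369803136 [[0.05, 0.71, -0.7, 1347.88], [1.0, -0.03, 0.04, 9.91], [0.0, -0.71, -0.71, 867.73], [0.0, 0.0, 0.0, 1.0]]
top 46.310691877151655 [[0.02, -0.99, 0.17, 364.56], [-1.0, -0.01, 0.02, 49.69], [-0.02, -0.17, -0.99, 1385.14], [0.0, 0.0, 0.0, 1.0]]
```

View pics/top0.png

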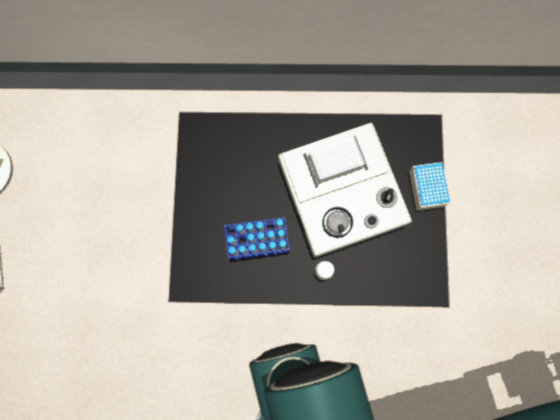

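View pics/scene0.png

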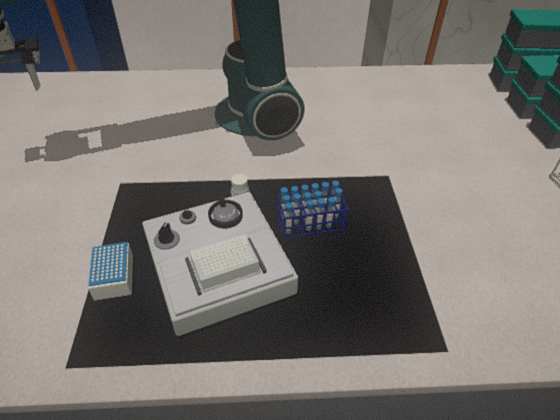

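The top view shows the stop button at about (337,222), the start button at (371,221), the knob at (388,197) and the jar at (325,270). The scene view shows the stop at (226,212). Next I'll enlarge the stop button and fit the geometry.

```bash
python3 - <<'E'
from h import *
t=dict(np.load("top0.npz"));s=dict(np.load("scene0.npz"))
a=cv2.resize(t["color"][197:247,312:362],(500,500),interpolation=cv2.INTER_CUBIC)
b=cv2.resize(s["color"][187:237,201:251],(500,500),interpolation=cv2.INTER_CUBIC)
cv2.imwrite("pics/z0.png",cv2.resize(np.hstack([a,b]),(800,400)))
for n,im in(("top",t),("scene",s)):
    P=cloud(im);g=im["color"].min(-1)
    z=P[...,2]
    # deck points (75 mm), bright
    m=(abs(z-75)<5)&(g>130)&(P[...,0]>300)&(P[...,0]<900)
    n_,l,st,c=cv2.connectedComponentsWithStats(m.astype(np.uint8));k=1+st[1:,4].argmax();Q=P[l==k]
    print(n,len(Q),np.round(Q[:,2].mean(),1),cv2.minAreaRect(Q[:,:2].astype(np.float32)))
    for nm,(lo,hi) in dict(head=(86,106),tab=(107,125)).items():
        uv=(337,222) if n=="top" else (226,212)
        c0=P[uv[1],uv[0],:2]
        M=(z>lo)&(z<hi)&(np.hypot(P[...,0]-c0[0],P[...,1]-c0[1])<50)
        Q=P[M];print(nm,len(Q),Q.mean(0).round(1) if len(Q) else '',cv2.minEnclosingCircle(Q[:,:2].astype(np.float32)) if len(Q) else '')
E
```

```text
top 4319 74.8 ((667.9039306640625, -93.98178100585938), (297.1658935546875, 279.68902587890625), 20.379070281982422)
head 590 [572.1 -73.6  93.5] ((571.4244995117188, -74.82119750976562), 42.188507080078125)
tab 39 [551.3 -81.8 115.2] ((551.4832763671875, -81.05949401855469), 10.125783920288086)
scene 3874 76.2 ((668.6351318359375, -93.92648315429688), (299.52081298828125, 278.2550354003906), 20.666000366210938)
head 658 [576.  -74.   94.4] ((570.7792358398438, -73.33503723144531), 43.48583221435547)
tab 50 [551.9 -81.8 115.8] ((549.6829833984375, -82.49645233154297), 13.235265731811523)
```

View pics/z0.png

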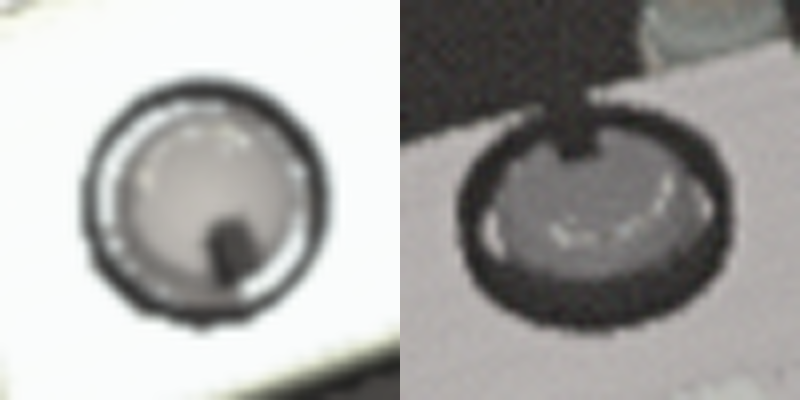

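The fits agree. The stop axis is near (570.8,-74.6), the shaker yaw is about 20.5°, and the tab points at about 200° at rest. I'll shut the jaws and go above the head.

carry_out --series '[[[0.026,0.0405,0,0.038],[0.026,0.0405,0,0],[0.026,0.0405,0,0],[0.026,0.0405,0,0],[0.026,0.0405,0,0]]]' --jaw 1 --newtons 20

```text
clock: 0.72
tcp_pos: [342.1, -437.0, 218.4]
eef_rot: [0.984, 0.177, -0.0, -0.0]
wrist_force: [0.5, 0.2, 1.0]
grip_width: 0.514
finger_force: 0.0
```

carry_out --series '[[[0.026,0.0405,0,0],[0.026,0.0405,0,0],[0.026,0.0405,0,0],[0.026,0.0405,0,0],[0.026,0.0405,0,0]]]'

```text
clock: 1.35
tcp_pos: [472.1, -234.5, 218.5]
eef_rot: [0.984, 0.177, -0.0, -0.0]
wrist_force: [0.3, -0.5, 0.2]
grip_width: 0.016
finger_force: 0.0
```

carry_out --series '[[[0.026,0.0405,0,0],[0.026,0.0405,0,0],[0.026,0.0405,0,0],[0.024,0.0407,0,0],[0,0,0,0]]]'

```text
clock: 1.98
tcp_pos: [574.3, -71.5, 217.9]
eef_rot: [0.984, 0.179, -0.0, -0.0]
wrist_force: [0.0, -0.6, -0.4]
grip_width: 0.004
finger_force: 0.0
```

```bash
python3 - <<'E'
from h import *
s=observe();print({k:s[k] for k in("clock","tcp_pos","eef_rot","wrist_force","grip_width","qpos")})
im=get_image("wrist");np.savez("w1.npz",**im,tcp=s["tcp_pos"],q=s["eef_rot"]);print(im["mount"],im["fovy"],im["cx"],im["cy"])
cv2.imwrite("pics/w1.png",im["color"])
E
```

```text
{'clock': 1.975, 'tcp_pos': array([574.31801271, -71.45843473, 217.92244125]), 'eef_rot': array([ 9.83851951e-01,  1.78983162e-01, -4.76705317e-04, -3.72676697e-04]), 'wrist_force': array([ 0.0193689 , -0.59156013, -0.36147129]), 'grip_width': 0.0037488520191466222, 'qpos': array([-1.68058336e-01, -9.27446098e-02,  1.65330280e+00,  3.75555266e-04,
        1.58218491e+00,  1.04283633e+00])}
[[-5.27156141e-05 -9.68783981e-01 -2.47906424e-01  6.73913786e+01]
 [ 9.99999990e-01 -8.40383169e-05  1.15766914e-04  5.85885505e-01]
 [-1.32986771e-04 -2.47906415e-01  9.68783976e-01 -1.66873003e+02]
 [ 0.00000000e+00  0.00000000e+00  0.00000000e+00  1.00000000e+00]] 65.70646984690485 279.6712291693846 207.25713298051525
```

View pics/w1.png

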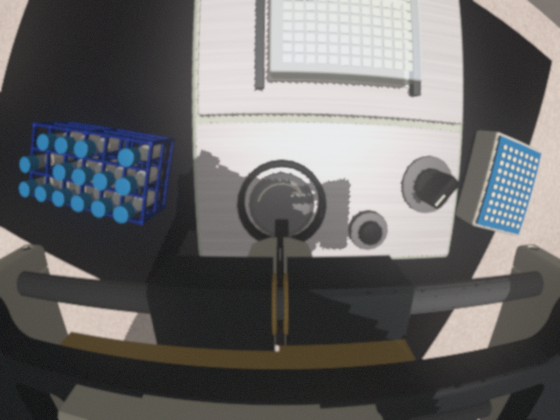

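The wrist view shows the collar ring centred at about (283,201) and the tab at (282,228), just above the fingertips. I'll cast the collar edge onto z=93 to refine the axis.

```bash
cat >> h.py <<'E'
from scipy.spatial.transform import Rotation as R
from scipy.optimize import least_squares
def wcast(w,uv,z):
    F=f(w);d=np.asarray(uv,float)-[w["cx"],w["cy"]];r=np.hypot(*d.T);th=r/F
    ray=np.c_[d/np.maximum(r,1e-9)[:,None]*np.sin(th)[:,None],np.cos(th)]
    Rt=R.from_quat(w["q"]);M=w["mount"]
    o=Rt.apply(M[:3,3])+w["tcp"];D=Rt.apply(ray@M[:3,:3].T)
    return o+D*((z-o[2])/D[:,2])[:,None]
E
python3 - <<'E'
from h import *
w=dict(np.load("w1.npz"));g=cv2.cvtColor(w["color"],cv2.COLOR_BGR2GRAY)
c=np.array([283,201.])
# inner-ring edge: dark collar, radial profile scan for outer edge
pts=[]
for a in np.radians(np.r_[-200:20:4]):
    rr=np.arange(28,60,.25);u=c[0]+rr*np.cos(a);v=c[1]+rr*np.sin(a)
    p=cv2.remap(g,u.astype(np.float32)[None],v.astype(np.float32)[None],1)[0].astype(float)
    dark=np.where(p<60)[0]
    if len(dark)==0: continue
    j=dark[0]
    k=np.where(p[j:]>80)[0]
    if len(k): pts.append((u[j+k[0]],v[j+k[0]]))
Q=wcast(w,pts,93)[:,:2]
s=least_squares(lambda x:np.hypot(*(Q-x[:2]).T)-x[2],[571,-75,42],loss="soft_l1",f_scale=1)
print(s.x,np.abs(s.fun).mean(),len(Q))
print("tab mid cast",wcast(w,[[282,222],[282,232],[275,228],[289,228]],117).round(1))
cv2.imwrite("pics/w1z.png",cv2.resize(w["color"][150:260,220:346],None,fx=5,fy=5,interpolation=cv2.INTER_CUBIC))
E
```

```text
[569.11444675 -75.39009027  41.22971719] 0.10980123947895165 13
tab mid cast [[561.8 -78.9 117. ]
 [553.3 -82.1 117. ]
 [554.6 -75.1 117. ]
 [558.9 -86.5 117. ]]
```

View pics/w1z.png

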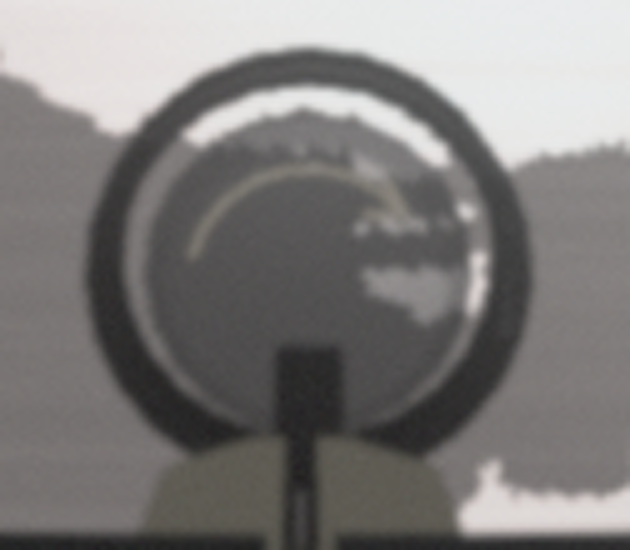

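Axis ≈ (570.3,-75.0), and the tab lines up with the tool. Next I descend to just above the head.

carry_out --series '[[[-0.001,-0.0025,-0.045,0],[0,0,-0.045,0],[0,0,-0.018,0],[0,0,-0.004,0],[0,0,0,0]]]'

```text
clock: 2.65
tcp_pos: [573.1, -76.7, 108.1]
eef_rot: [0.984, 0.177, 0.001, 0.0]
wrist_force: [0.1, -0.1, -0.2]
grip_width: 0.008
finger_force: 0.0
```

carry_out --series '[[[0,0,-0.004,0],[0,0,-0.002,0],[0,0,-0.002,0],[0,0,-0.001,0],[0,0,0,0]]]'

```text
clock: 3.28
tcp_pos: [572.5, -76.3, 97.6]
eef_rot: [0.984, 0.177, -0.0, -0.0]
wrist_force: [-0.4, -0.5, 0.3]
grip_width: 0.003
finger_force: 0.0
```

carry_out --series '[[[0.001,0.0025,0,0],[0,0,-0.002,0],[0,0,-0.002,0],[0,0,0,0]]]'

```text
clock: 3.78
tcp_pos: [573.7, -73.7, 93.7]
eef_rot: [0.984, 0.177, 0.0, -0.0]
wrist_force: [0.2, 2.0, 2.8]
grip_width: 0.005
finger_force: 1.2
```

carry_out --series '[[[0,0,-0.002,0],[0,0,-0.002,0],[0,0,0,0]]]'

```text
clock: 4.15
tcp_pos: [573.4, -73.9, 89.4]
eef_rot: [0.984, 0.177, -0.0, -0.0]
wrist_force: [-0.3, -0.1, -0.4]
grip_width: 0.002
finger_force: 0.0
```

carry_out --series '[[[0,0,-0.001,0],[0,0,-0.001,0],[0,0,0,0]]]'

```text
clock: 4.53
tcp_pos: [573.7, -73.9, 89.0]
eef_rot: [0.984, 0.177, 0.0, 0.0]
wrist_force: [-6.2, 1.8, 14.1]
grip_width: 0.008
finger_force: 7.3
```

It bottoms at z≈89, so the head is latched. I'll lift, move over to the tab's push side and look with the top camera.

carry_out --series '[[[0,0,0.02,0],[0,0,0.02,0],[-0.008,-0.019,0,0],[-0.0085,-0.02,0,0],[0,0,0,0]]]'

```text
clock: 5.15
tcp_pos: [556.3, -114.4, 127.5]
eef_rot: [0.984, 0.177, -0.0, 0.0]
wrist_force: [-0.2, 0.3, -0.2]
grip_width: 0.007
finger_force: 0.0
```

```bash
python3 - <<'E'
from h import *
s=observe();print(s["clock"],s["tcp_pos"],s["wrist_force"])
w=get_image("wrist");w["tcp"]=s["tcp_pos"];w["q"]=s["eef_rot"]
sc=get_image("scene")
a=cv2.resize(w["color"][150:270,210:350],(560,480),interpolation=2);b=cv2.resize(sc["color"][187:237,201:226],(240,480),interpolation=2)
cv2.imwrite("pics/c2.png",np.hstack([a,b]))
P=cloud(sc);c=np.array([570.5,-75]);z=P[...,2];m=(np.hypot(*(P[...,:2]-c).transpose(2,0,1))<25)
v=P[m];print("head z",np.median(v[(v[:,2]<104)][:,2]), "scene0:",np.median((lambda q:q[(q[:,2]<104)][:,2])(cloud(dict(np.load('scene0.npz')))[m])))
E
```

```text
5.15 [ 556.29947581 -114.35652051  127.52109382] [-0.2453717   0.34637542 -0.20610181]
head z 89.61689233291452 scene0: 1.06987001811342
```

View pics/c2.png

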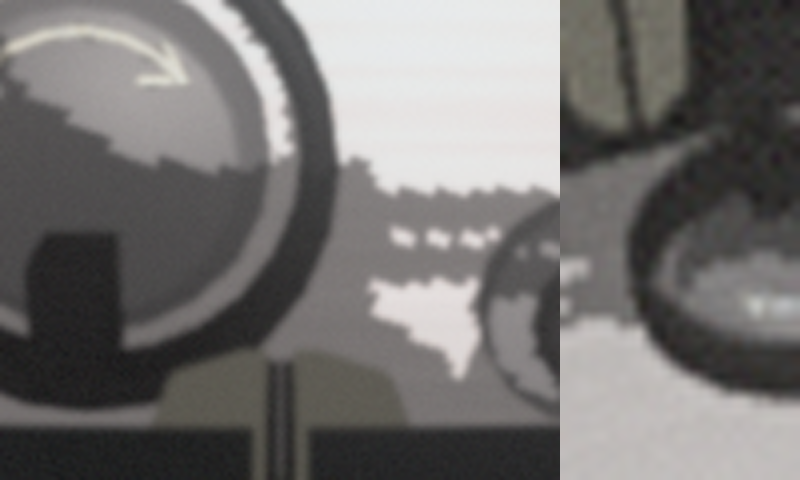

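The head is latched at about 89.6. The fingertips are bevelled on their backs but flat on their sides, so I'll turn the tool +90° and push with the flat side face.

carry_out --series '[[[-0.0075,0.0085,0,0.175],[0,0,0,0.175],[0,0,0,0.175],[0,0,0,0.175],[0,0,0,0.175]]]'

```text
clock: 5.88
tcp_pos: [549.6, -103.8, 127.5]
eef_rot: [0.814, 0.58, -0.0, -0.0]
wrist_force: [-0.7, 0.1, -0.3]
grip_width: 0.006
finger_force: 0.0
```

carry_out --series '[[[0,0,0,0.175],[0,0,0,0.175],[0,0,0,0.175],[0,0,0,0.171],[0,0,0,0]]]'

```text
clock: 6.5
tcp_pos: [549.6, -103.9, 127.5]
eef_rot: [0.571, 0.821, -0.0, -0.0]
wrist_force: [0.0, -0.4, 0.1]
grip_width: 0.011
finger_force: 0.0
```

```bash
python3 - <<'E'
from h import *
s=observe();print(s["clock"],s["tcp_pos"],R.from_quat(s["eef_rot"]).as_matrix()[:,0])
w=get_image("wrist");w["tcp"]=s["tcp_pos"];w["q"]=s["eef_rot"]
cv2.imwrite("pics/c3.png",cv2.resize(w["color"][140:290,190:370],(720,600),interpolation=2))
np.savez("w3.npz",**w)
E
```

```text
6.5 [ 549.61651938 -103.91995636  127.47805299] [-3.49045606e-01  9.37105718e-01  1.94127626e-04]
```

View pics/c3.png

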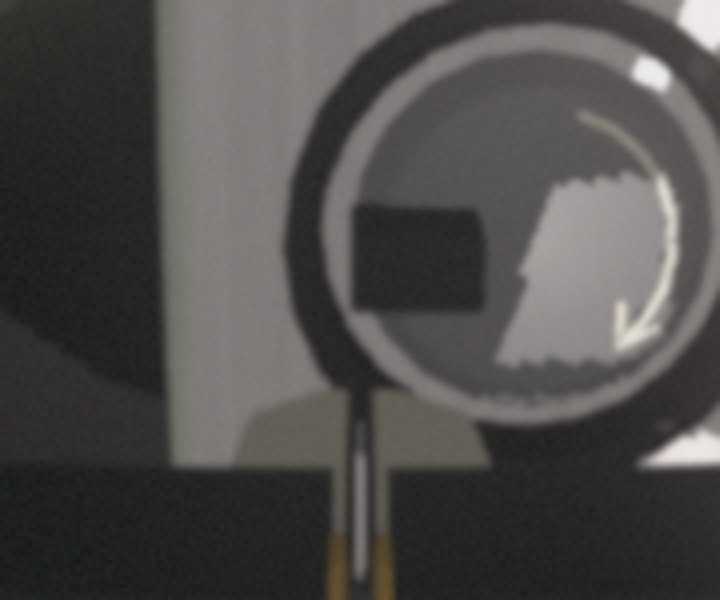

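The tab's outer end is at (352,260) in the crop, in line with the fingertip at x≈360, with a gap of about 6 mm. Next I descend to z≈98.

carry_out --series '[[[0,0,-0.015,0],[0,0,-0.01,0],[0,0,-0.0045,0],[0,0,0,0]]]'

```text
clock: 7.05
tcp_pos: [549.4, -104.3, 97.7]
eef_rot: [0.571, 0.821, -0.0, -0.0]
wrist_force: [0.5, 0.6, 0.7]
grip_width: 0.004
finger_force: 0.0
```

```bash
python3 - <<'E'
import numpy as np
c=np.array([570.3,-75.]);th=np.radians(20.5);ex=np.array([np.cos(th),np.sin(th)]);ey=np.array([-ex[1],ex[0]])
p0=np.array([549.6,-103.9]);r=p0+6*ey-c   # contact
print("approach",6*ey)
prev=r
for k in range(1,11):
    a=-0.085*k;q=np.array([[np.cos(a),-np.sin(a)],[np.sin(a),np.cos(a)]])@r;print(k,-a,(q-prev).round(1));prev=q
E
```

```text
approach [-2.10124429  5.62003314]
1 0.085 [-1.9  2. ]
2 0.17 [-1.7  2.2]
3 0.255 [-1.5  2.3]
4 0.34 [-1.3  2.4]
5 0.42500000000000004 [-1.1  2.5]
6 0.51 [-0.9  2.6]
7 0.5950000000000001 [-0.7  2.7]
8 0.68 [-0.4  2.7]
9 0.765 [-0.2  2.8]
10 0.8500000000000001 [0.  2.8]
```

carry_out --series '[[[-0.0012,0.003,0,-0.03],[-0.0012,0.003,0,0],[-0.0019,0.002,0,-0.085],[-0.0017,0.0022,0,-0.085],[0,0,0,0]]]'

```text
clock: 7.68
tcp_pos: [543.7, -94.1, 98.6]
eef_rot: [0.649, 0.761, 0.0, 0.0]
wrist_force: [-0.1, -1.5, 1.5]
grip_width: 0.003
finger_force: 1.2
```

carry_out --series '[[[-0.0015,0.0023,0,-0.085],[-0.0013,0.0024,0,-0.085],[-0.0011,0.0025,0,-0.085],[-0.0009,0.0026,0,-0.085],[0,0,0,0]]]'

```text
clock: 8.3
tcp_pos: [538.8, -84.2, 98.3]
eef_rot: [0.768, 0.64, 0.0, 0.0]
wrist_force: [0.1, -2.3, 0.3]
grip_width: 0.005
finger_force: 0.8
```

carry_out --series '[[[-0.0007,0.0027,0,-0.085],[-0.0004,0.0027,0,-0.085],[0,0,0,0]]]'

```text
clock: 8.68
tcp_pos: [537.7, -78.9, 98.2]
eef_rot: [0.819, 0.573, -0.0, -0.0]
wrist_force: [-0.5, -1.3, 1.6]
grip_width: 0.0
finger_force: 0.6
```

carry_out --series '[[[-0.0002,0.0028,0,-0.085],[0,0,0,0],[0,0,0,0]]]'

```text
clock: 9.05
tcp_pos: [537.4, -76.2, 98.1]
eef_rot: [0.843, 0.538, -0.0, -0.0]
wrist_force: [-0.2, -1.7, -0.1]
grip_width: 0.01
finger_force: 0.7
```

```bash
cat > look.py <<'E'
from h import *
import sys
s=observe();print(s["clock"],s["tcp_pos"],s["wrist_force"])
c=np.array([570.4,-75]);ang=lambda p:np.degrees(np.arctan2(*(c-p)[::-1]))
for n in("scene","top"):
    im=get_image(n);P=cloud(im);rr=np.hypot(P[...,0]-c[0],P[...,1]-c[1]);z=P[...,2]
    v=z[(rr<10)];t=P[(rr<36)&(z>104)&(z<122)]
    print(n,"head z",np.median(v),"tab",len(t),t.mean(0).round(1) if len(t) else'', "yaw",ang(t[:,:2].mean(0)).round(1) if len(t) else'')
E
python3 look.py
```

```text
9.05 [537.43238853 -76.22020942  98.06464762] [-0.22944031 -1.73461259 -0.10133203]
scene head z 333.59012886485976 tab 84 [551.5 -69.4 114.3] yaw -16.6
top head z 437.65549510524056 tab 0  yaw
```

carry_out --series '[[[0.0,0.002,0,-0.06],[0,0,0,0]]]'

```text
clock: 9.4
tcp_pos: [537.4, -74.1, 98.1]
eef_rot: [0.859, 0.512, -0.0, -0.0]
wrist_force: [-1.0, -2.1, -0.7]
grip_width: 0.004
finger_force: 0.7
```

carry_out --series '[[[0.0002,-0.0048,0,0.1],[0.001,-0.006,0,0.1],[0.0015,-0.006,0,0.1],[0.002,-0.006,0,0.1],[0.003,-0.006,0,0.1]]]'

```text
clock: 10.02
tcp_pos: [545.3, -103.1, 98.2]
eef_rot: [0.704, 0.71, 0.0, -0.0]
wrist_force: [-0.1, -0.6, 0.5]
grip_width: 0.006
finger_force: 0.0
```

carry_out --series '[[[0.004,-0.006,0,0.1],[0.004,-0.008,0,0.1],[0.004,-0.008,0,0],[0,0,0.02,0],[0,0,0.03,0]]]'

```text
clock: 10.65
tcp_pos: [556.9, -124.7, 149.3]
eef_rot: [0.633, 0.774, -0.0, -0.0]
wrist_force: [0.9, -0.3, 0.0]
grip_width: 0.007
finger_force: 0.0
```

carry_out --series '[[[-0.02,-0.04,0.02,0],[-0.02,-0.05,0.02,0],[-0.02,-0.05,0.01,0],[-0.02,-0.05,0.0,0],[0,0,0,0]]]'

```text
clock: 11.28
tcp_pos: [475.9, -317.3, 199.7]
eef_rot: [0.634, 0.773, -0.0, 0.001]
wrist_force: [-0.9, 0.7, -0.1]
grip_width: 0.003
finger_force: 0.0
```

```bash
python3 look.py; python3 - <<'E'
from h import *
t=get_image("top");s=get_image("scene")
a=cv2.resize(t["color"][170:290,270:410],(400,343),interpolation=2);b=cv2.resize(s["color"][170:290,140:280],(400,343),interpolation=2)
cv2.imwrite("pics/e1.png",np.hstack([a,b]))
E
```

```text
11.275 [ 475.92608914 -317.33609958  199.70940157] [-0.92776321  0.74583596 -0.07443516]
scene head z 98.02229647165746 tab 56 [552.8 -81.8 114.3] yaw 21.1
top head z 95.76827056616548 tab 42 [551.1 -81.4 114.8] yaw 18.4
```

View pics/e1.png

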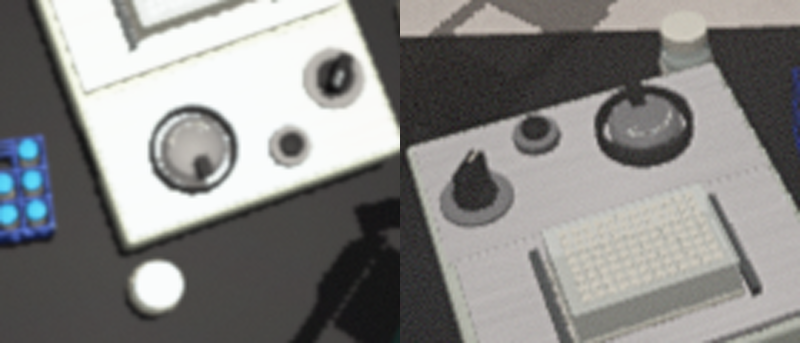

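The head is back out at z≈97, the tab is back at rest (yaw ≈20°) at (203,165) in the top crop, and everything else looks unmoved. I'm handing the job in.

```bash
python3 -c "
from rig import *
print(sign_off())"
```

```text
the job is handed in; nothing more can be done
None
```

I pressed the stop button until it latched, then twisted it clockwise by pushing only on the tab. It popped back out and swung back to rest, and I handed the job in at about 11 s of the 48 s limit, with the arm clear and nothing else visibly moved.

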